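# Nest the donated pans in the carton, handles fanned

### The arm

A 6-joint arm with a two-finger parallel gripper is mounted at the origin on the work surface. World frame = base frame: x ahead of the robot, y to its left, z up, the work surface at z = 0. Lengths are in m, angles in rad, forces in N, time in s.
With the tool pointing down it reaches from about 0.35 to 0.775 m from the base axis. Payload 7.3 kg.
Tool frame: the origin (TCP) lies on the centre line of the jaws, within the pads' length; the fingertips stand 25 mm ahead of it and the grasp point (between the pads) lies 6 mm ahead of it; z points along the fingers, y is the direction in which the jaws open and shut (so a half turn about z gives the same grasp; the last joint's range is limited). The gripper opens to 92 mm and grips with 3 to 60 N. Pads are 19 mm wide; open, the fingers measure 130 mm over their backs; the gripper's body (75 mm by 190 mm) begins 47 mm behind the grasp point.
Start: joints at [0.983, 0.342, 1.524, -0, 1.275, -0.146], TCP at [0.224, 0.475, 0.252] pointing down, gripper open.
Joint ranges: [-2.53, 2.53], [-0.77, 2.02], [0.04, 2.7], [-1, 4.14], [0.28, 2.66], [-3.11, 3.11]. Speed limits (rad/s): [2.57, 2.57, 3.14, 3.14, 3.14, 3.14].

### API

Orientations are given as [roll, pitch, yaw] about the fixed x, y, z axes, in that order (R = Rz(yaw) Ry(pitch) Rx(roll)).
In Python, from cell import telemetry, read_camera, workorder gives the robot as it stands.
- The arm moves only by the shell command python3 -m creep 'ROWS' [FORCE]. ROWS is JSON, one flat list of numbers, 5 for each row, row after row: the opening, from 0 (shut) to 1 (fully open), then the shift along the world's x, y, z in m, then the turn about the world's z in rad. A call has 1 to 12 rows; each row shifts and turns the pose as measured when the row begins; what a row does not reach is not made up. A row lasts 1/8 s, in which the tool goes at most 62.5 mm and 10.7 degrees, less where a joint would pass 70% of its speed; a pose out of reach is approached as far as the arm can. A call is refused whole if a number of a shift passes 0.0625 or a number of a turn 0.188, either way. A call with a gripper value outside its range is refused whole. The fingers move at their own pace and stop on an object; FORCE is the grip in N (left out, the last holds). Time passes only in rows, so rows that do not move let the fingers close. It gives the time, the measured TCP pose, the force and the opening at its end, in the units of the state.
- telemetry.observe(): the state, without advancing time (a new reading comes with each control period).
- read_camera(name): name is "scene" or "top" or "wrist"; returns a dict with "image" (384x512x3 uint8, red, green, blue), "fovy" (degrees; the focal length in pixels is half the picture's height over the tangent of half this angle, whatever the lens; pixels are square), "cx", "cy" (the principal point, pixels), "R" (3x3) and "t" (3): a world point X has camera coordinates R X + t. Camera axes: x right, y down, z forward; pixel columns grow to the right and rows downward; lengths in m; the calibration is good to about 2 mm. A picture is of the moment at which its call begins. There is no depth.
- workorder.hand_in(): hands the job in, once; it reports no verdict.
The state is a dict: "time": time; "qpos": joint angles; "qvel": joint speeds; "joint_efforts": joint torques, N m; "tool_pos": TCP position; "tool_rot": TCP orientation; "contact_force": force on the tool from outside, world axes, zero at the start; "torque": the same for the moment, N m; "opening": finger opening in m.
Only numpy, scipy, OpenCV 4.12 (cv2) and the standard library are available. Lean on these libraries where they do the work, as an engineer would, in place of code of your own. Each camera call takes 0.05 s, during which the arm holds its last target.

### The job

Pack the three steel pans, one of which has been pushed handle-first under the shelf, as one nested set in the middle of the cut-down carton: the large pan on the carton floor, the medium one fully down inside it and the small one fully down inside that, all upright. Fan the long handles so that all three stick well out through the carton's open front with at least a handle's width of clear gap between any two. Set the pans down rather than dropping them, and leave the tins, the jar and the packet standing where they are.

Things in the scene. Friction and masses are not known exactly. Their poses are not given: they have to be found in the camera images.
- pan_large_centre (a point): The large plain steel pan, upright: outer diameter 104 mm at the rim, 96 mm at the base, 48 mm high, wall 3 mm, floor 4 mm thick, 0.1 to 0.3 kg. Point on its axis, half-way up (24 mm above its underside). z up; +x along the long handle, -x along the short helper grip opposite.
- pan_large_handle (a point): Point in the middle of the large pan's long handle, 100 mm from the pan's axis and 44 mm above its underside. The handle is a level flat bar 16 mm wide, 10 mm thick, from the wall to 130 mm from the axis.
- pan_large_helper (a point): Point in the middle of the large pan's short helper grip, 66 mm from the pan's axis opposite the handle and 44 mm above its underside. The grip is a level flat bar 16 mm wide, 10 mm thick, ending 78 mm from the axis.
- pan_medium_centre (a point): The medium plain steel pan, upright: outer diameter 86 mm at the rim, 78 mm at the base, 56 mm high, wall 3 mm, floor 4 mm thick, 0.1 to 0.3 kg. Point on its axis, half-way up (28 mm above its underside). z up; +x along the long handle, -x along the short helper grip opposite.
- pan_medium_handle (a point): Point in the middle of the medium pan's long handle, 100 mm from the pan's axis and 52 mm above its underside. The handle is a level flat bar 16 mm wide, 10 mm thick, from the wall to 130 mm from the axis.
- pan_medium_helper (a point): Point in the middle of the medium pan's short helper grip, 57 mm from the pan's axis opposite the handle and 52 mm above its underside. The grip is a level flat bar 16 mm wide, 10 mm thick, ending 69 mm from the axis.
- pan_small_centre (a point): The small plain steel pan, upright: outer diameter 68 mm at the rim, 60 mm at the base, 64 mm high, wall 3 mm, floor 4 mm thick, 0.1 to 0.3 kg. Point on its axis, half-way up (32 mm above its underside). z up; +x along the long handle, -x along the short helper grip opposite.
- pan_small_handle (a point): Point in the middle of the small pan's long handle, 100 mm from the pan's axis and 60 mm above its underside. The handle is a level flat bar 16 mm wide, 10 mm thick, from the wall to 130 mm from the axis.
- pan_small_helper (a point): Point in the middle of the small pan's short helper grip, 48 mm from the pan's axis opposite the handle and 60 mm above its underside. The grip is a level flat bar 16 mm wide, 10 mm thick, ending 60 mm from the axis.
- carton_place (a point): Fixed cut-down carton. Point on its floor (3 mm above the bench) where the pans' common axis belongs. +x points to the tall back wall (140 mm high, inner face 85 mm from the point); -x is the open front, where the floor ends 60 mm from the point; along y low side walls, 22 mm high, inner faces 85 mm to either side.
- shelf_edge (a point): Fixed low shelf. Point: middle of its board's lower front edge, 130 mm above the bench; +y straight out of the open front, x along the edge. Board 420 mm long, 15 mm thick, 190 mm deep to -y; an end panel below each end; packets 30 mm high lie on it from 97 mm behind the edge. One pan starts with its handle under the board and its helper grip outside.
- tin_a_centre (a point): Bystander: standing food tin, diameter 66 mm, 85 mm high; point at its centre. z is its axis.
- tin_b_centre (a point): Bystander: standing food tin, diameter 66 mm, 100 mm high; point at its centre. z is its axis.
- jar_centre (a point): Bystander: standing jar, diameter 72 mm, 130 mm high; point at its centre. z is its axis.
- packet_centre (a point): Bystander: small standing packet 50 x 30 mm (x, y), 90 mm high; point at its centre. z is up.

How it is judged:
At the end, for the whole second after the job is handed in: Large pan on the carton floor, axis within 20 mm of the marked point; each smaller pan seated on the floor of the next (axes within 12 mm); all upright within 0.08 rad; each handle mid-point 55 mm or more forward of the marked point, towards the open front, and 30 mm or more from the others (horizontal distance between pan_large_centre and carton_place below 0.02 m and height (world z) of pan_large_centre below 0.031 m and horizontal distance between pan_medium_centre and pan_large_centre below 0.012 m and z of pan_medium_centre in the frame of pan_large_centre between 0.004 and 0.012 m and horizontal distance between pan_small_centre and pan_medium_centre below 0.012 m and z of pan_small_centre in the frame of pan_medium_centre between 0.004 and 0.012 m and angle between each of pan_large_centre, pan_medium_centre, pan_small_centre's own z axis and vertical below 0.08 rad and x of each of pan_large_handle, pan_medium_handle, pan_small_handle in the frame of carton_place below -0.055 m and horizontal distance between pan_large_handle and pan_medium_handle above 0.03 m and horizontal distance between each of pan_large_handle, pan_medium_handle and pan_small_handle above 0.03 m); the robot touches nothing.
It fails at once if a tin, the jar or the packet pushed more than 30 mm or knocked over (distance of any of tin_a_centre, tin_b_centre, jar_centre, packet_centre from where it was at the start of the episode above 0.03 m or angle between any of tin_a_centre, tin_b_centre, jar_centre, packet_centre's own z axis and vertical above 0.5 rad).
It fails at once if a pan dropped: falling at over 0.6 m/s (a fall of about 2 cm) with the fingers off it ((linear speed of pan_large above 0.6 m/s and contact force between the fingers and pan_large below 0.01 N) or (linear speed of pan_medium above 0.6 m/s and contact force between the fingers and pan_medium below 0.01 N) or (linear speed of pan_small above 0.6 m/s and contact force between the fingers and pan_small below 0.01 N)).
It also fails if it takes over 72 s, if anything falls off the work surface, if the arm or the gripper's body presses on something with over 40 N, if the wrist force passes 120 N, or if a joint passes its speed limit or range.

## Working session

There is one attempt and no reset: what is moved stays moved. The work goes in short steps, Python scripts to look and compute and a shell command to move; the robot and the scene stay as the last step left them, time stands still between calls to the robot, and variables do not carry over. Pictures are saved under pics/ and viewed, and the job is handed in when it is done.

```bash
ls; mkdir -p pics; cat > h.py <<'E'
import numpy as np, cv2
from cell import telemetry, read_camera
def cam(n,save=None):
    c=read_camera(n); c['f']=c['image'].shape[0]/2/np.tan(np.radians(c['fovy'])/2)
    if save: cv2.imwrite('pics/'+save,c['image'][:,:,::-1])
    return c
def ray(c,u,v,z):
    R=np.array(c['R']);t=np.array(c['t']);o=-R.T@t
    d=R.T@np.array([(u-c['cx'])/c['f'],(v-c['cy'])/c['f'],1]); return o+d*(z-o[2])/d[2]
def proj(c,X):
    p=np.array(c['R'])@np.array(X)+np.array(c['t']); return p[:2]/p[2]*c['f']+[c['cx'],c['cy']]
E
python3 - <<'E'
from h import *
for n in ['scene','top','wrist']:
    c=cam(n,n+'0.png'); print(n,c['fovy'],c['cx'],c['cy'],(-np.array(c['R']).T@c['t']).round(3),np.array(c['R'])[2].round(2))
    s={k:v for k,v in c.items() if k!='image'}
print(telemetry.observe())
E
```

```text
pics
scene 52.415727620901755 254.52992945221428 188.9506683417492 [1.213 0.155 0.68 ] [-0.74 -0.23 -0.63]
top 42.596842356280334 254.10363585630026 192.38607494163463 [ 0.502 -0.037  1.171] [ 0.05 -0.04 -1.  ]
wrist 65.18810358311406 259.415979864625 194.30839726691934 [0.16  0.506 0.385] [ 0.24 -0.11 -0.96]
{'time': 0.15, 'qpos': array([ 9.82988714e-01,  3.42572114e-01,  1.52477840e+00, -6.80758721e-06,
        1.27540865e+00, -1.46008541e-01]), 'qvel': array([-0.00038856, -0.00234885, -0.00300815,  0.00026032, -0.00047134,
       -0.00026052]), 'joint_efforts': array([ 1.38559801e-03, -4.31470227e+01, -2.44353676e+01,  7.18890689e-02,
        5.38186426e-02, -5.69314136e-05]), 'tool_pos': array([0.22430629, 0.47437053, 0.2512064 ]), 'tool_rot': array([-3.14043761e+00, -1.63274551e-04,  2.69979547e+00]), 'contact_force': array([ 0.31697892, -0.13435327, -0.42632347]), 'torque': array([-0.04425425, -0.04384709, -0.00422153]), 'opening': 0.09205742231419373}
```

View pics/top0.png

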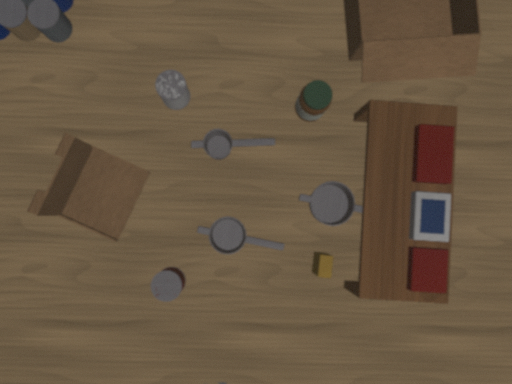

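View pics/scene0.png

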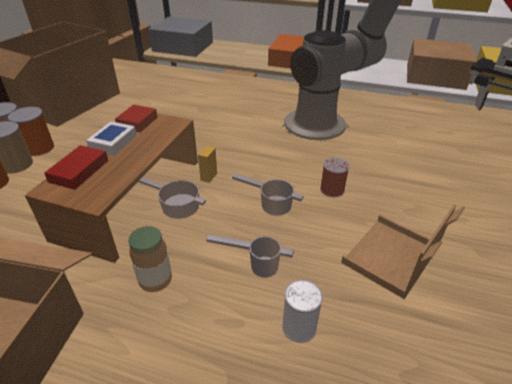

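View pics/wrist0.png

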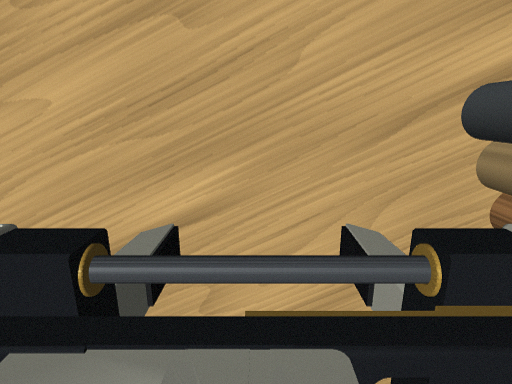

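```bash
python3 - <<'E'
from h import *
c=cam('top')
a=c['image'][:,:,::-1]
def z(u0,v0,w,h,k,n):
    cv2.imwrite('pics/'+n,cv2.resize(a[v0:v0+h,u0:u0+w],None,fx=k,fy=k,interpolation=cv2.INTER_CUBIC))
z(20,125,140,120,5,'t1.png'); z(190,120,190,150,4,'t2.png')
for uv in [(105,190),(228,235),(218,144),(331,203),(0,0),(511,383)]: print(uv,ray(c,*uv,0.03).round(3))
E
```

```text
(105, 190) [0.553 0.266 0.03 ]
(228, 235) [ 0.456 -0.019  0.03 ]
(218, 144) [0.666 0.01  0.03 ]
(331, 203) [ 0.535 -0.257  0.03 ]
(0, 0) [0.988 0.523 0.03 ]
(511, 383) [ 0.127 -0.684  0.03 ]
```

View pics/t1.png

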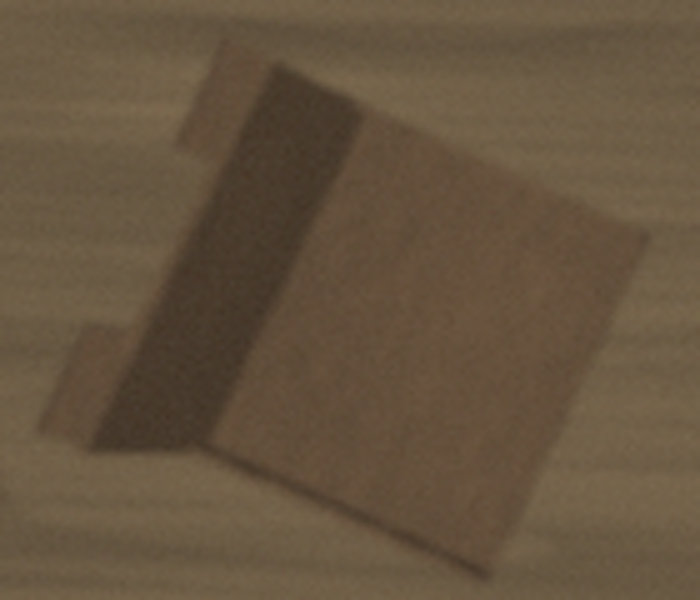

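View pics/t2.png

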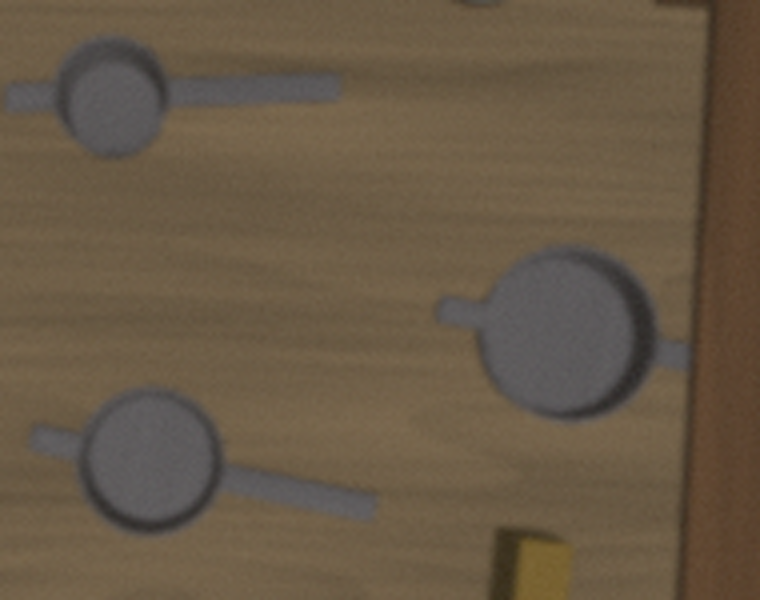

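```bash
python3 - <<'E'
from h import *
c=cam('top')
T1=lambda x,y,z: ray(c,20+(x+.5)/5-.5,125+(y+.5)/5-.5,z)
T2=lambda x,y,z: ray(c,190+(x+.5)/4-.5,120+(y+.5)/4-.5,z)
b1,b2,f1,f2=T1(360,105,.003),T1(210,443,.003),T1(650,235,.025),T1(490,578,.025)
f1b,f2b=T1(650,235,.003),T1(490,578,.003)
print('carton',b1,b2,f1,f2,f1b,f2b, np.linalg.norm(b1-b2),np.linalg.norm(f1-f2))
for n,h,t,zz,a,b in [('small',(7,97),(340,87),.065,.06,.13),('med',(32,438),(378,508),.057,.069,.13)]:
    H,T=T2(*h,zz),T2(*t,zz); d=T-H; L=np.linalg.norm(d); C=H+d/L*a
    print(n,'L',L,a+b,'C',(H+d*a/(a+b)).round(4),'ang',np.arctan2(d[1],d[0]))
for n,l,r,t,bt,zz,D in [('small',57,168,36,151,.064,68),('med',79,221,388,531,.056,86),('large',479,656,246,420,.048,104)]:
    C=T2((l+r)/2,(t+bt)/2,zz); print(n,C.round(4),np.linalg.norm(T2(l,t,zz)-T2(r,t,zz)),np.linalg.norm(T2(l,t,zz)-T2(l,bt,zz)),D)
H=T2(436,310,.049);C=T2(567.5,333,.048);E=T2(690,355,.049);d=C-H;print(np.linalg.norm(d[:2]),np.arctan2(d[1],d[0]),np.arctan2(*(E-H)[1::-1]))
for x,y in [(709,0),(680,600)]: print('shelf',T2(x,y,.145))
for n,u,v,z in [('tinred',168,284,.085),('tinw',171,82,.1),('jar',316,97,.13),('packet',326,264,.09)]: print(n,ray(c,u,v,z).round(3))
E
```

```text
carton [0.65803194 0.30832015 0.003     ] [0.49721096 0.37161986 0.003     ] [0.5982738  0.16660073 0.025     ] [0.4382879  0.23443177 0.025     ] [0.60011808 0.17050093 0.003     ] [0.4370621  0.23963362 0.003     ] 0.17283008694808188 0.17377151299314586
small L 0.1878767948544866 0.19 C [0.6634 0.009  0.065 ] ang -1.5121788263962657
med L 0.19903340716884843 0.199 C [ 0.4565 -0.0185  0.057 ] ang -1.7483522271136505
small [0.6637 0.0091 0.064 ] 0.06258831408460547 0.06519006310729672 68
med [ 0.458  -0.0171  0.056 ] 0.08009482538294718 0.08029689368270891 86
large [ 0.5352 -0.2544  0.048 ] 0.102451720451175 0.09971775718806294 104
0.07696436645983291 -1.7184258775335068 -1.7213663467825913
shelf [ 0.71067177 -0.30825543  0.145     ]
shelf [ 0.39437917 -0.29689884  0.145     ]
tinred [0.349 0.108 0.085]
tinw [0.79  0.113 0.1  ]
jar [ 0.759 -0.201  0.13 ]
packet [ 0.399 -0.236  0.09 ]
```

```bash
python3 -m creep '[1,0.026,-0.055,0,-0.107,1,0.026,-0.055,0,-0.107,1,0.026,-0.055,0,-0.107,1,0.026,-0.055,0,-0.107,1,0.026,-0.055,0,-0.107,1,0.026,-0.055,0,-0.107,1,0.026,-0.055,0,-0.107,1,0.026,-0.055,0,-0.107,1,0.026,-0.055,0,-0.107,1,0.026,-0.055,0,-0.107]' 60
```

```text
time: 1.5
tool_pos: [0.4875, -0.0887, 0.2518]
tool_rot: [3.136, 0.001, 1.603]
contact_force: [1.1, 0.1, 0.6]
opening: 0.0918
```

```bash
python3 -m creep '[0.5,0.029,-0.05,-0.03,-0.09,0.5,0.029,-0.05,-0.03,-0.09,0.5,0,0,-0.02,0]' 60
python3 - <<'E'
from h import *
c=cam('wrist','w1.png'); o=telemetry.observe(); print(o['tool_pos'],o['tool_rot'],o['opening'])
for X in [(.5352,-.2544,.048),(.545,-.189,.049),(.547,-.177,.049)]: print(proj(c,X).round(0))
E
```

```text
time: 1.88
tool_pos: [0.5445, -0.1896, 0.1747]
tool_rot: [3.131, 0.003, 1.41]
contact_force: [0.0, 1.0, -0.9]
opening: 0.0665
[ 0.54258684 -0.18763044  0.17204922] [3.13640467e+00 8.21051685e-04 1.41147735e+00] 0.06283263546963287
[260. 260.]
[259. 194.]
[259. 181.]
```

View pics/w1.png

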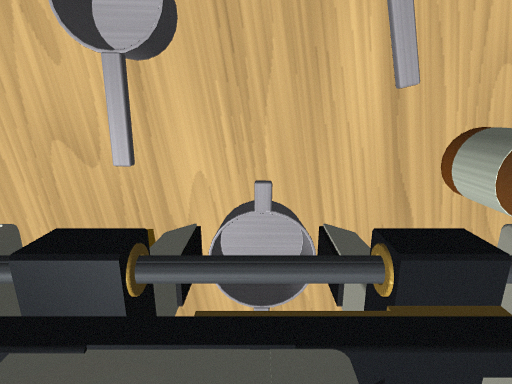

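```bash
python3 -m creep '[0.5,0.004,0.002,-0.04,0,0.5,0,0,-0.04,0,0.5,0,0,-0.03,0,0.5,0,0,-0.01,0]' 60;  python3 - <<'E'
from h import *
o=telemetry.observe(); print(o['tool_pos'],o['tool_rot'],o['contact_force'])
E
```

```text
time: 2.42
tool_pos: [0.547, -0.1848, 0.0508]
tool_rot: [3.134, 0.001, 1.413]
contact_force: [0.1, 0.4, -0.0]
opening: 0.0459
[ 0.54704994 -0.18481923  0.05083258] [3.13433578e+00 1.19876471e-03 1.41280952e+00] [ 0.14317476  0.40091645 -0.03824192]
```

Close, lift a few mm, drag along the helper direction.

```bash
python3 -m creep '[0,0,0,0,0,0,0,0,0,0,0,0,0,0,0,0,0,0,0,0,0,0,0,0,0,0,0,0,0.004,0]' 60
python3 -m creep '[0,0.002,0.014,0,0,0,0.003,0.02,0,0,0,0.003,0.02,0,0,0,0.003,0.02,0,0,0,0.003,0.02,0,0,0,0.003,0.02,0,0,0,0.003,0.02,0,0,0,0,0,0,0]'
python3 - <<'E'
from h import *
cam('scene','s1.png'); cam('top','t3.png')
E
```

```text
time: 3.18
tool_pos: [0.5485, -0.1851, 0.0587]
tool_rot: [3.13, 0.002, 1.413]
contact_force: [-0.7, 0.7, -2.8]
opening: 0.015
time: 4.18
tool_pos: [0.5681, -0.0363, 0.0581]
tool_rot: [3.133, 0.0, 1.418]
contact_force: [-0.8, 0.3, -1.6]
opening: 0.015
```

View pics/s1.png

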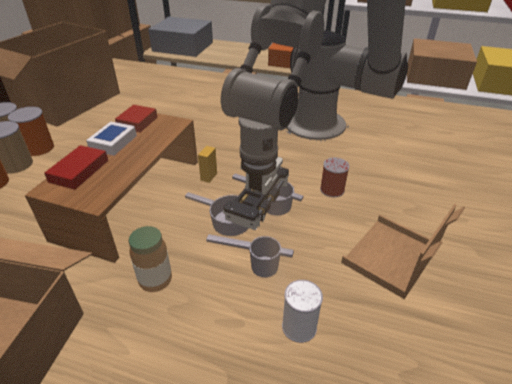

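View pics/t3.png

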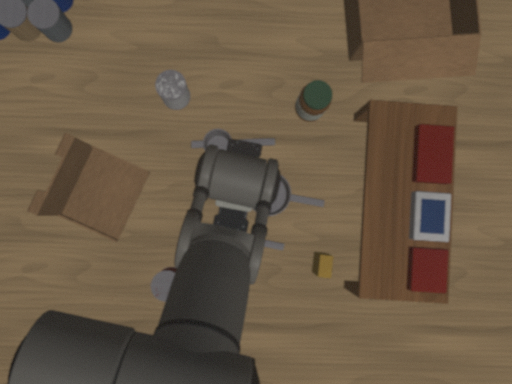

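```bash
python3 -m creep '[0,0,0,-0.004,0,0,0,0,-0.004,0,0,0,0,0,0]'

```

```text
time: 4.65
tool_pos: [0.5692, -0.0375, 0.0541]
tool_rot: [3.128, -0.002, 1.414]
contact_force: [-0.8, -1.6, 1.3]
opening: 0.0152
```

```bash
python3 -m creep '[0.25,0,0,0,0,0.5,0,0,0,0,0.5,0,0,0.04,0,0.5,0,0,0.05,0,0.5,-0.004,-0.06,0.03,0,0.5,-0.01,-0.06,0.01,0,0.5,-0.01,-0.04,0,0,0.5,0,0,0,0]'
python3 - <<'E'
from h import *
cam('wrist','w2.png');cam('top','t4.png'); cam('scene','s2.png')
E
```

```text
time: 5.65
tool_pos: [0.544, -0.2, 0.184]
tool_rot: [3.129, 0.001, 1.413]
contact_force: [0.8, -0.5, -0.5]
opening: 0.0458
```

View pics/w2.png

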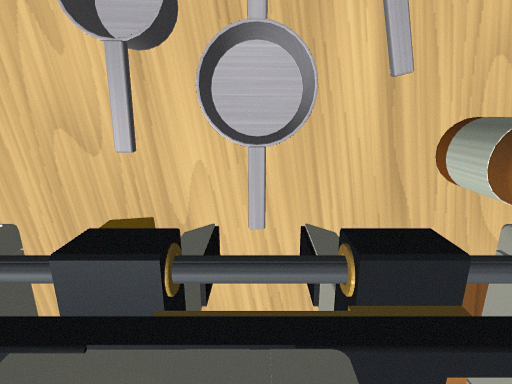

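View pics/t4.png

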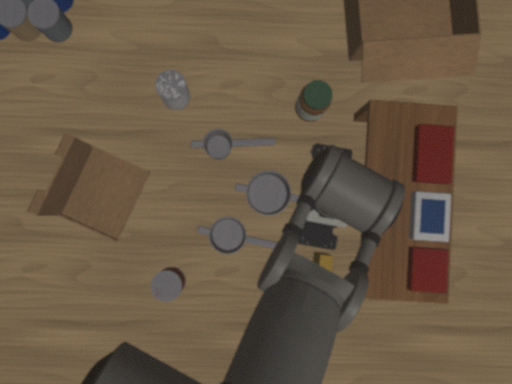

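```bash
python3 - <<'E'
from h import *
w=cam('wrist');c=cam('top');print(telemetry.observe()['tool_pos'])
C=ray(w,257,83,.048);T=ray(w,257.5,228,.049);print(C,T,np.linalg.norm((C-T)[:2]),np.arctan2(*(T-C)[1::-1]))
H=ray(c,235.5,188,.049);C2=ray(c,268,193,.048);print(H,C2)
E
```

```text
[ 0.54490993 -0.19580216  0.18386277]
[ 0.55834773 -0.10185703  0.048     ] [ 0.53851365 -0.23102686  0.049     ] 0.13068372457488583 -1.7231567785326987
[ 0.56387014 -0.03337154  0.049     ] [ 0.5543357  -0.10791254  0.048     ]
```

```bash
python3 -m creep '[0.5,0,0.012,-0.04,0,0.5,0,0,-0.04,0,0.5,0,0,-0.035,0,0.5,0,0,-0.017,0,0.5,0,0,0,0]'
```

```text
time: 6.52
tool_pos: [0.5466, -0.1769, 0.0484]
tool_rot: [3.128, -0.001, 1.428]
contact_force: [-0.6, -0.2, 0.4]
opening: 0.0457
```

```bash
python3 -m creep '[0,0,0,0,0,0,0,0,0,0,0,0,0,0,0,0,0,0,0,0,0,0,0,0,0,0,0,0,0,0,0,0,0,0.01,0,0,0,0,0.02,0,0,0,0,0.02,0,0,0,0,0.02,0,0,0,0,0.0,0]' 60
python3 - <<'E'
from h import *
cam('scene','s3.png');cam('wrist','w3.png');print(telemetry.observe()['tool_pos'])
E
```

```text
time: 7.9
tool_pos: [0.5479, -0.1768, 0.125]
tool_rot: [3.124, 0.001, 1.429]
contact_force: [-0.1, 0.2, -1.0]
opening: 0.0152
[ 0.54683672 -0.17628367  0.12303955]
```

View pics/s3.png

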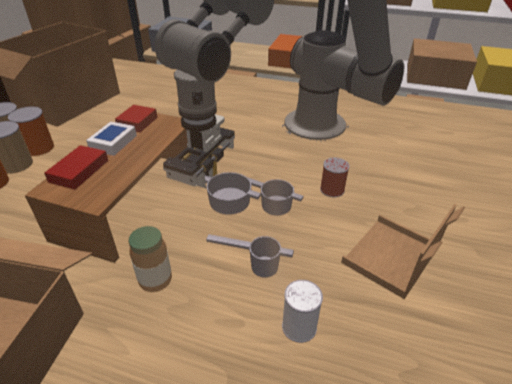

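View pics/w3.png

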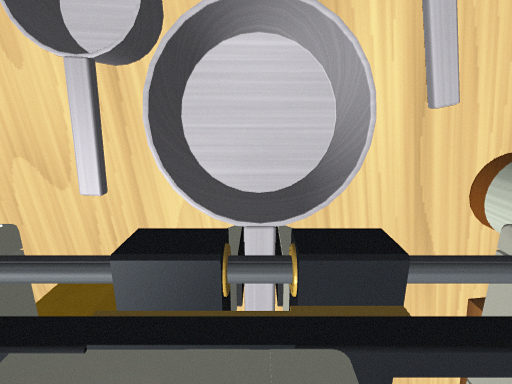

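```bash
python3 - <<'E'
from h import *
w=cam('wrist');o=telemetry.observe();p=o['tool_pos'];z=p[2]-.0004
yaw=o['tool_rot'][2];print(p,yaw)
n=ray(w,260,225,z);l=ray(w,143,107,z);r=ray(w,376,107,z)
print(n,l,r,np.linalg.norm(l-r),np.linalg.norm((n-p)[:2])+.052,(l+r)/2-p)
E
```

```text
[ 0.54656331 -0.17613829  0.12247634] 1.4291293304689943
[ 0.54935025 -0.15684933  0.12207634] [ 0.50727826 -0.09604257  0.12207634] [ 0.60677278 -0.1101978   0.12207634] 0.1004964218634065 0.07148925890560695 [ 0.01046221  0.07301811 -0.0004    ]
```

```bash
python3 -m creep '[0,0,0,0.03,0,0,0,0.02,0.03,0,0,0.002,0.045,0,0.05,0,0.002,0.045,0,0.05,0,0.002,0.045,0,0.05,0,0.002,0.045,0,0.05,0,0.002,0.045,0,0.05,0,0.002,0.045,0,0.05,0,0.002,0.045,0,0.05,0,0.002,0.025,0,0.05,0,0,0,0,0]'
python3 - <<'E'
from h import *
cam('scene','s4.png');print(telemetry.observe()['tool_pos'],telemetry.observe()['tool_rot'])
cam('wrist','w4.png')
E
```

```text
time: 9.43
tool_pos: [0.5562, 0.1947, 0.1708]
tool_rot: [-3.133, -0.003, 1.84]
contact_force: [-0.9, 0.1, -1.5]
opening: 0.015
[0.5561279  0.19374613 0.17073067] [-3.13202615 -0.00313441  1.8382392 ]
```

View pics/s4.png

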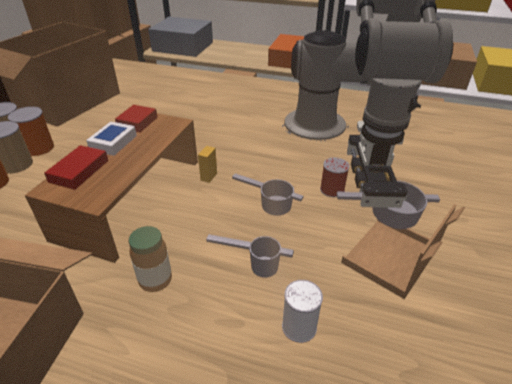

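View pics/w4.png

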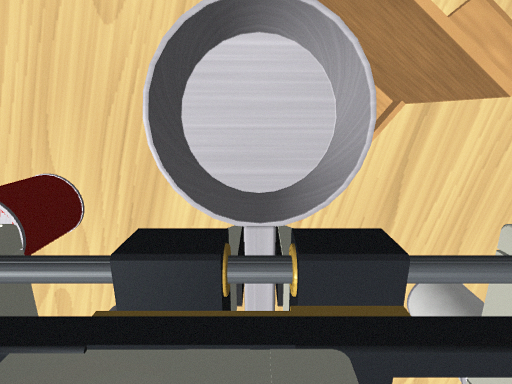

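```bash
python3 - <<'E'
from h import *
c=cam('scene')
a=cv2.imread('pics/scene0.png')[195:300,330:470]
cv2.imwrite('pics/sc.png',cv2.resize(a,None,fx=5,fy=5,interpolation=cv2.INTER_CUBIC))
for X in [(.544,.261,.003)]: print(proj(c,X))
E
```

```text
[383.76623222 251.63369043]
```

View pics/sc.png

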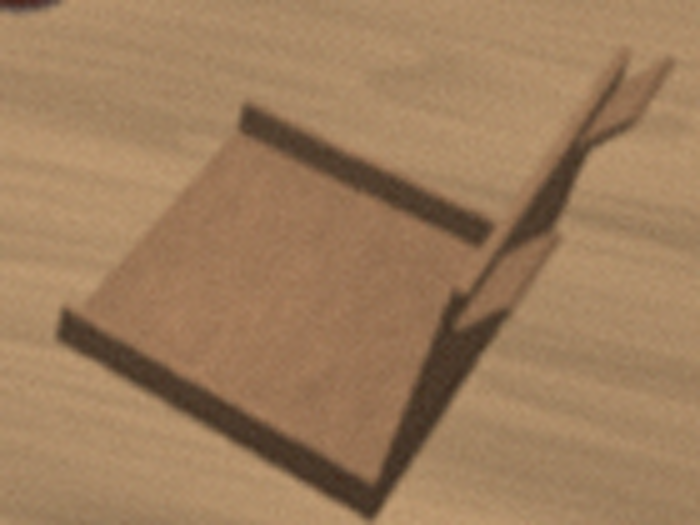

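```bash
python3 - <<'E'
from h import *
c=cam('scene')
S=lambda x,y,z: ray(c,330+(x+.5)/5-.5,195+(y+.5)/5-.5,z)
A,B,D,E=S(58,338,0),S(375,520,0),S(243,133,.003),S(485,245,.003)
T=S(70,308,.025);print(A,B,D,E,T)
print(np.linalg.norm(A-B),np.linalg.norm(D-A))
d=(B-A)[:2];print(np.arctan2(d[1],d[0]))
d=(E-D)[:2];print(np.arctan2(d[1],d[0]))
for yaw in [1.18]:
    x=np.array([np.cos(yaw),np.sin(yaw)]);y=np.array([-x[1],x[0]])
    print('from A', A[:2]+.06*x+.088*y,'from D',D[:2]+.06*x-.085*y)
E
```

```text
[0.60242319 0.1715919  0.        ] [0.66040586 0.30904821 0.        ] [0.44389395 0.24247966 0.003     ] [0.48770608 0.35610002 0.003     ] [0.60614266 0.17375394 0.025     ]
0.14918521586088365 0.1736824500967919
1.1716169984824374
1.2027640957436083
from A [0.54391335 0.26058964] from D [0.54534095 0.26557741]
```

```bash
python3 -m creep '[0,0.0075,-0.002,-0.03,0,0,0,0,-0.03,0,0,0,0,-0.025,0,0,0,0,-0.015,0,0,0,0,-0.008,0,0,0,0,0,0]'
python3 - <<'E'
from h import *
o=telemetry.observe();print(o['tool_pos'],o['tool_rot'][2],o['contact_force']);cam('scene','s5.png')
E
```

```text
time: 10.38
tool_pos: [0.5666, 0.1839, 0.0625]
tool_rot: [-3.137, -0.002, 1.825]
contact_force: [0.2, 0.5, -1.0]
opening: 0.0155
[0.56658344 0.18392889 0.0624706 ] 1.8254226709999628 [ 0.2443766   0.45382758 -0.95967196]
```

View pics/s5.png

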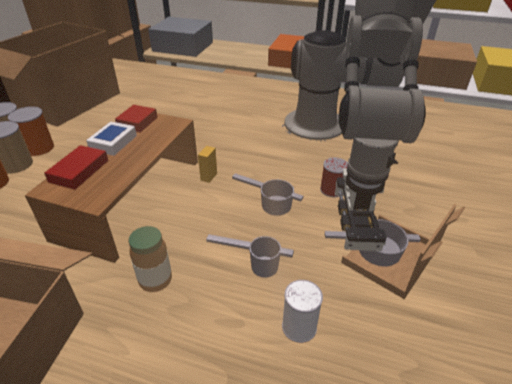

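```bash
python3 -m creep '[0,-0.003,0.007,-0.003,0,0,0,0,-0.004,0,0,0,0.001,-0.003,0,0,0,0,-0.002,0,0,0,0,0,0]'

```

```text
time: 11.05
tool_pos: [0.5653, 0.193, 0.0543]
tool_rot: [3.139, -0.001, 1.826]
contact_force: [-0.1, 0.5, 0.5]
opening: 0.0153
```

```bash
python3 -m creep '[0,-0.002,-0.001,-0.004,0,0,0,0,-0.001,0,0,0,0,0,0]'

```

```text
time: 11.42
tool_pos: [0.5656, 0.1926, 0.0542]
tool_rot: [3.131, -0.001, 1.827]
contact_force: [-0.7, 0.8, -0.5]
opening: 0.0156
```

```bash
python3 -m creep '[0,-0.003,0,-0.006,0,0,0,0,0,0]'
python3 - <<'E'
from h import *
cam('wrist','w5.png')
E
```

```text
time: 11.68
tool_pos: [0.5669, 0.1912, 0.0541]
tool_rot: [3.12, 0.003, 1.827]
contact_force: [-1.0, 0.1, -1.0]
opening: 0.0152
```

View pics/w5.png

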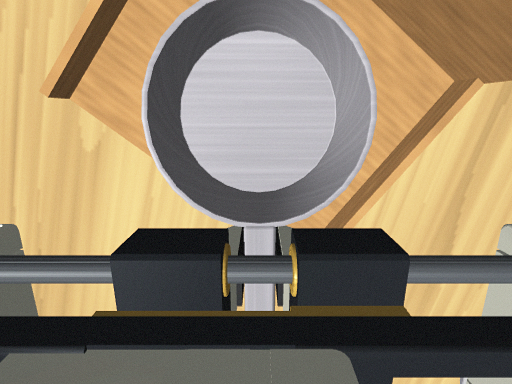

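```bash
python3 -m creep '[0.25,0,0,0,0,0.4,0,0,0,0,0.4,0,0,0.03,0,0.4,0,0,0.04,0,0.4,0,-0.03,0.05,0,0.4,0,-0.05,0.05,0,0.4,0,-0.06,0,0,0.4,0,-0.06,0,0,0.4,0,0,0,0]'
python3 - <<'E'
from h import *
cam('wrist','w6.png');cam('top','t6.png'); cam('scene','s6.png');print(telemetry.observe()['tool_pos'])
E
```

```text
time: 12.85
tool_pos: [0.5647, -0.0088, 0.2178]
tool_rot: [3.128, 0.005, 1.831]
contact_force: [0.3, 0.5, -0.3]
opening: 0.0368
[ 0.56447848 -0.00435891  0.21757467]
```

View pics/w6.png

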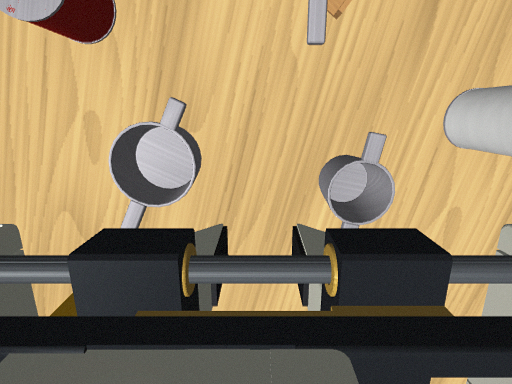

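View pics/t6.png

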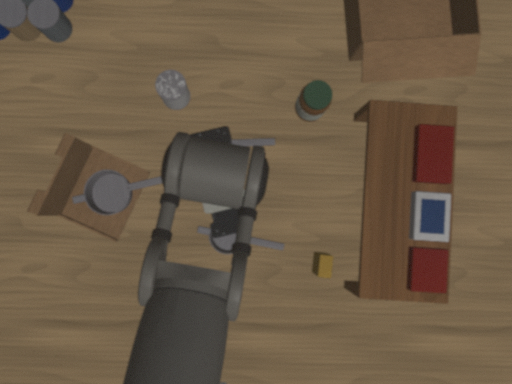

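View pics/s6.png

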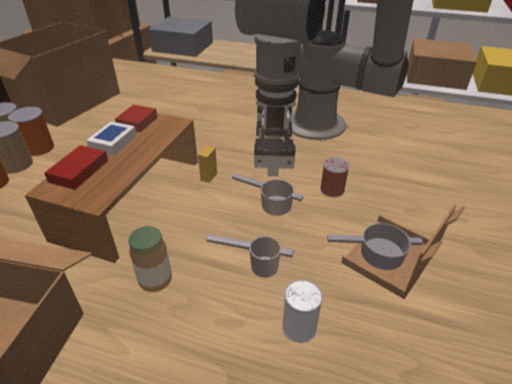

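```bash
python3 - <<'E'
from h import *
w=cam('wrist');c=cam('top');p=telemetry.observe()['tool_pos'];print(p)
C=ray(w,155.5,164,.056);H=ray(w,177,99,.057);print('med',C,H,np.linalg.norm((C-H)[:2]),np.arctan2(*(C-H)[1::-1]))
C=ray(w,356.5,190,.064);H=ray(w,377,134,.065);print('small',C,H,np.linalg.norm((C-H)[:2]),np.arctan2(*(C-H)[1::-1]))
a=c['image'][150:240,60:180,::-1];cv2.imwrite('pics/t6z.png',cv2.resize(a,None,fx=6,fy=6,interpolation=cv2.INTER_CUBIC))
E
```

```text
[ 0.56456173 -0.00357937  0.21776804]
med [ 0.46162373 -0.00952388  0.056     ] [0.47054498 0.05633776 0.057     ] 0.0664631096846523 -1.7054313549491138
small [0.66025394 0.01836298 0.064     ] [0.65973217 0.07494044 0.065     ] 0.05657987113317534 -1.5615744424148128
```

View pics/t6z.png

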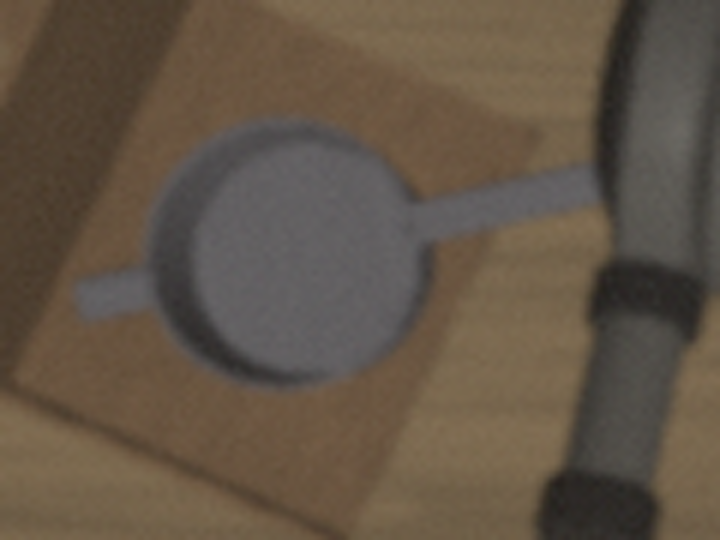

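```bash
python3 - <<'E'
from h import *
c=cam('top')
Z=lambda x,y,z: ray(c,60+(x+.5)/6-.5,150+(y+.5)/6-.5,z)
C=Z(290,251,.051);H=Z(78,303,.052);T=Z(595,185,.052)
print(C,H,T,np.linalg.norm((C-H)[:2]),np.arctan2(*(T-H)[1::-1]))
d=(T-H)/np.linalg.norm(T-H);print(H+d*.078)
s=cam('scene');print(proj(s,C))
b=cv2.imread('pics/s6.png')[205:300,320:450];cv2.imwrite('pics/s6z.png',cv2.resize(b,None,fx=6,fy=6,interpolation=cv2.INTER_CUBIC))
E
```

```text
[0.5488475  0.25382683 0.051     ] [0.52738838 0.33137317 0.052     ] [0.5765432  0.14059833 0.052     ] 0.08046072788752907 -1.3186224526303723
[0.54685013 0.25584013 0.052     ]
[384.92425941 237.87300928]
```

View pics/s6z.png

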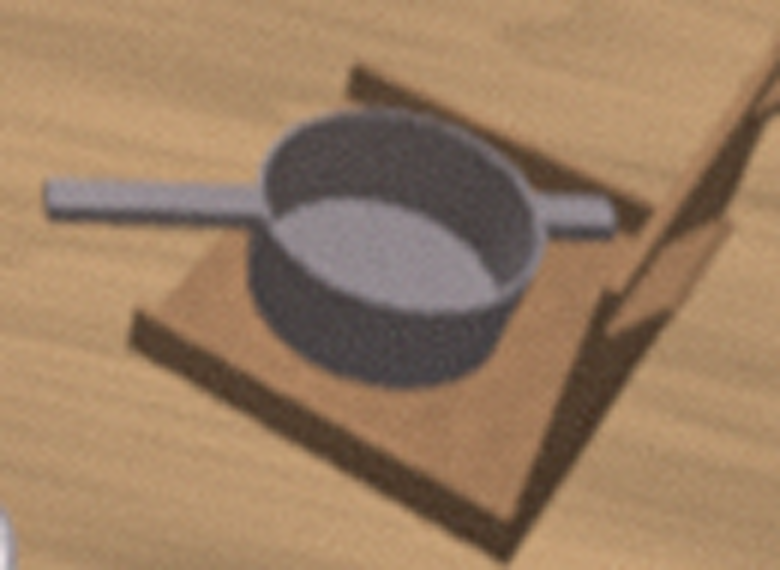

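```bash
python3 -m creep '[0.5,-0.04,-0.03,0,-0.145,0.5,-0.04,-0.03,0,-0.145,0.5,-0.04,-0.03,0,-0.145,0.5,0,0,0,0,0.5,0,0,0,0]' 60
python3 - <<'E'
from h import *
w=cam('wrist','w7.png');o=telemetry.observe();p=o['tool_pos'];print(p,o['tool_rot'])
np.savez('w7.npz',**w)
E
```

```text
time: 13.82
tool_pos: [0.4427, -0.0909, 0.2175]
tool_rot: [3.126, 0.004, 1.399]
contact_force: [-0.5, 0.1, -0.5]
opening: 0.0457
[ 0.44272879 -0.09081429  0.21737158] [3.12663681 0.00405011 1.39951178]
```

View pics/w7.png

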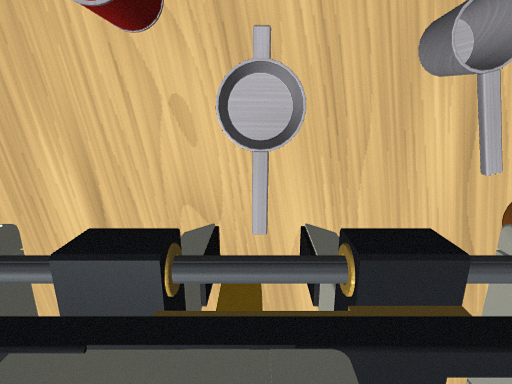

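```bash
python3 - <<'E'
from h import *
w=np.load('w7.npz')
C=ray(w,260.5,104.5,.056);T=ray(w,260,234,.057);H=ray(w,262,25,.057);d=T-H
print(C,T,H,np.linalg.norm(d),H+d*.069/.199,np.arctan2(d[1],d[0]))
E
```

```text
[ 0.45896572 -0.01453763  0.056     ] [ 0.43619367 -0.14351058  0.057     ] [0.47161131 0.05121417 0.057     ] 0.19791952979283983 [ 0.45933082 -0.01630346  0.057     ] -1.7507151389143492
```

```bash
python3 -m creep '[0.5,0.003,0.001,-0.04,-0.008,0.5,0,0,-0.045,0,0.5,0,0,-0.04,0,0.5,0,0,-0.02,0,0.5,0,0,-0.008,0,0.5,0,0,0,0]' 60
```

```text
time: 14.62
tool_pos: [0.4521, -0.0856, 0.0602]
tool_rot: [3.121, 0.004, 1.405]
contact_force: [-0.2, 0.3, -0.0]
opening: 0.0457
```

```bash
python3 -m creep '[0.5,-0.006,-0.004,-0.003,-0.013,0.5,0,0,0,0]' 60;python3 -m creep '[0,0,0,0,0,0,0,0,0,0,0,0,0,0,0,0,0,0,0,0,0,0,0,0,0,0,0,0,0,0]' 60
```

```text
time: 14.88
tool_pos: [0.4468, -0.0899, 0.0584]
tool_rot: [3.118, 0.005, 1.392]
contact_force: [-0.0, 0.6, -0.2]
opening: 0.0459
time: 15.62
tool_pos: [0.4474, -0.0903, 0.0596]
tool_rot: [3.115, 0.005, 1.391]
contact_force: [0.0, -0.2, 0.5]
opening: 0.0151
```

```bash
python3 -m creep '[0,0,0,0.02,0,0,0,0,0.03,0,0,0,0,0.04,0,0,0.004,0.03,0.03,-0.09,0,0.005,0.04,0,-0.11,0,0.005,0.04,0,-0.11,0,0.005,0.04,0,-0.11,0,0.005,0.04,0,-0.11,0,0.005,0.04,0,-0.11,0,0.005,0.04,0,-0.11,0,0.003,0.02,0,-0.08,0,0,0,0,0]'
python3 - <<'E'
from h import *
w=cam('wrist','w8.png');o=telemetry.observe();p=o['tool_pos'];print(p,o['tool_rot'])
np.savez('w8.npz',**w);cam('scene','s8.png')
E
```

```text
time: 17.12
tool_pos: [0.4808, 0.2089, 0.1795]
tool_rot: [3.121, 0.009, 0.533]
contact_force: [-0.3, -0.8, -2.6]
opening: 0.0153
[0.48055979 0.20817278 0.17938715] [3.12099874 0.00966679 0.53338672]
```

View pics/w8.png

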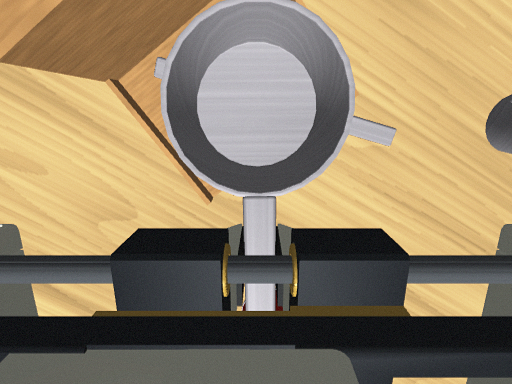

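View pics/s8.png

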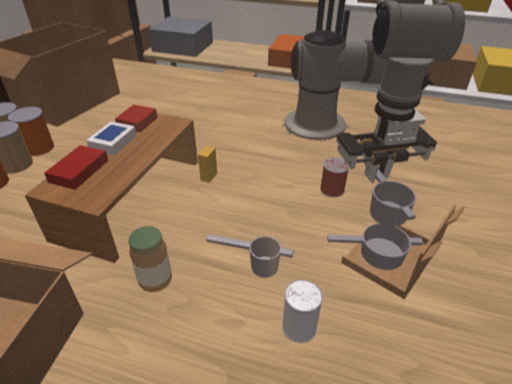

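```bash
python3 - <<'E'
from h import *
w=np.load('w8.npz');o=telemetry.observe();p=o['tool_pos'];yaw=o['tool_rot'][2]
T=ray(w,393,136,.052);H=ray(w,156,67.5,.052);d=T-H;L=np.linalg.norm(d)
print('large',T,H,L,H+d*.078/.208,np.arctan2(d[1],d[0]))
z=p[2]-.0036
l=ray(w,161,98,z);r=ray(w,354,98,z);n=ray(w,259,197,z);u=np.array([np.cos(yaw),np.sin(yaw),0]);print(p,np.linalg.norm(l-r),(l+r)/2,n,n+.043*u,p+.0755*u)
print(np.dot((l+r)/2-p,u),np.dot(n-p,u)+.043)
E
```

```text
large [0.58326389 0.13361582 0.052     ] [0.52931793 0.33187308 0.052     ] 0.20546559019235405 [0.54954766 0.25752661 0.052     ] -1.3051274516839018
[0.48064928 0.20745837 0.17954192] 0.0837423828201643 [0.54621767 0.24923781 0.17594192] [0.5078705  0.22615347 0.17594192] [0.54491406 0.24798863 0.17594192] [0.54569089 0.24579685 0.17954192]
0.07770110766878144 0.07594375846477094
```

```bash
python3 -m creep '[0,0.004,0.01,-0.03,0,0,0,0.001,-0.02,0,0,0,0,-0.008,0,0,0,0,0,0,0,0,0,0,0]'
python3 - <<'E'
from h import *
w=cam('wrist','w9.png');o=telemetry.observe();p=o['tool_pos'];print(p,o['tool_rot'])
np.savez('w9.npz',**w);s=cam('scene');b=s['image'][140:280,310:450,::-1];cv2.imwrite('pics/s9.png',cv2.resize(b,None,fx=4,fy=4,interpolation=cv2.INTER_CUBIC))
E
```

```text
time: 17.85
tool_pos: [0.4853, 0.2144, 0.1214]
tool_rot: [3.12, 0.009, 0.532]
contact_force: [-0.0, 0.5, -2.0]
opening: 0.0153
[0.48532144 0.21446726 0.12146905] [3.11962569 0.00878315 0.53169917]
```

View pics/w9.png

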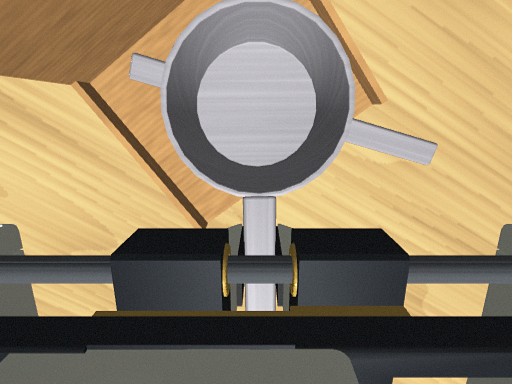

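View pics/s9.png

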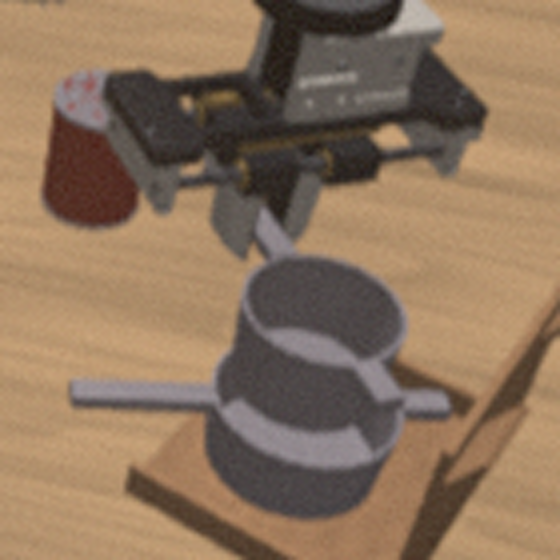

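```bash
python3 - <<'E'
from h import *
w=np.load('w9.npz');o=telemetry.observe();p=o['tool_pos'];yaw=o['tool_rot'][2]
T=ray(w,433.5,153,.052);H=ray(w,131.5,66,.052);d=T-H;L=np.linalg.norm(d)
print('large',L,H+d*.078/.208,np.arctan2(d[1],d[0]))
u=np.array([np.cos(yaw),np.sin(yaw),0]);print(p,p+.0768*u)
z=p[2]-.0036;l=ray(w,161,98,z);r=ray(w,354,98,z);print((l+r)/2)
E
```

```text
large 0.20583336325573015 [0.54989873 0.25752526 0.052     ] -1.307376458584645
[0.4853195  0.21461531 0.12147709] [0.55151383 0.25355823 0.12147709]
[0.55084913 0.25461038 0.11787709]
```

```bash
python3 -m creep '[0,-0.002,0.004,-0.014,0,0,0,0,-0.014,0,0,0,0,-0.006,0,0,0,0,0,0]'
```

```text
time: 18.45
tool_pos: [0.4829, 0.219, 0.0852]
tool_rot: [3.12, 0.009, 0.532]
contact_force: [-0.4, 0.2, -2.0]
opening: 0.0154
```

```bash
python3 -m creep '[0,0,-0.001,-0.01,0,0,0,0,-0.006,0,0,0,0,0,0]'
```

```text
time: 18.82
tool_pos: [0.4832, 0.2179, 0.0682]
tool_rot: [3.12, 0.008, 0.532]
contact_force: [0.5, 0.3, -2.1]
opening: 0.0154
```

```bash
python3 -m creep '[0,0,0,-0.006,0,0,0,0,0,0]'
python3 - <<'E'
from h import *
s=cam('scene');b=s['image'][140:280,310:450,::-1];cv2.imwrite('pics/s10.png',cv2.resize(b,None,fx=4,fy=4,interpolation=cv2.INTER_CUBIC))
E
```

```text
time: 19.08
tool_pos: [0.4826, 0.2175, 0.0653]
tool_rot: [3.119, 0.009, 0.533]
contact_force: [0.8, 1.3, -0.9]
opening: 0.0156
```

View pics/s10.png

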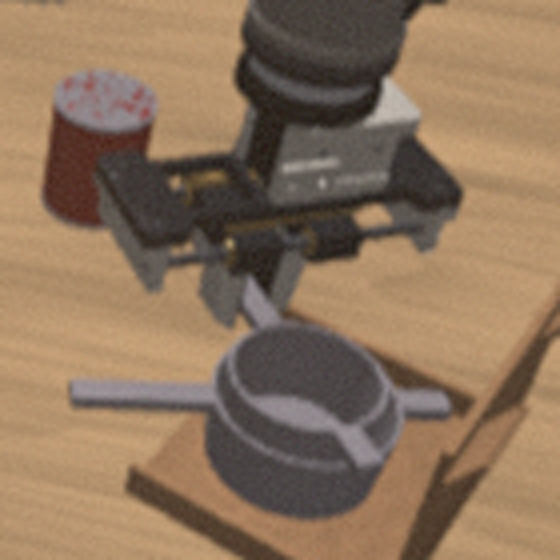

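```bash
python3 -m creep '[0.2,0,0,0,0,0.35,0,0,0,0,0.35,0,0,0.02,0,0.35,0,0,0.04,0,0.35,0,0,0.05,0,0.5,0.02,-0.05,0.04,0.09,0.5,0.02,-0.05,0.01,0.12,0.5,0.02,-0.05,0,0.12,0.5,0.03,-0.05,0,0.12,0.5,0.03,-0.05,0,0.12,0.5,0.03,-0.04,0,0.12,0.5,0,0,0,0]'
python3 - <<'E'
from h import *
s=cam('scene');b=s['image'][140:280,310:450,::-1];cv2.imwrite('pics/s11.png',cv2.resize(b,None,fx=4,fy=4,interpolation=cv2.INTER_CUBIC))
w=cam('wrist','w11.png');o=telemetry.observe();p=o['tool_pos'];print(p,o['tool_rot']);np.savez('w11.npz',**w)
E
```

```text
time: 20.62
tool_pos: [0.6349, -0.0788, 0.2257]
tool_rot: [3.114, 0.009, 1.248]
contact_force: [-0.3, 1.0, 0.6]
opening: 0.0457
[ 0.63347581 -0.0757215   0.22609525] [3.1158151  0.00850504 1.24931573]
```

View pics/s11.png

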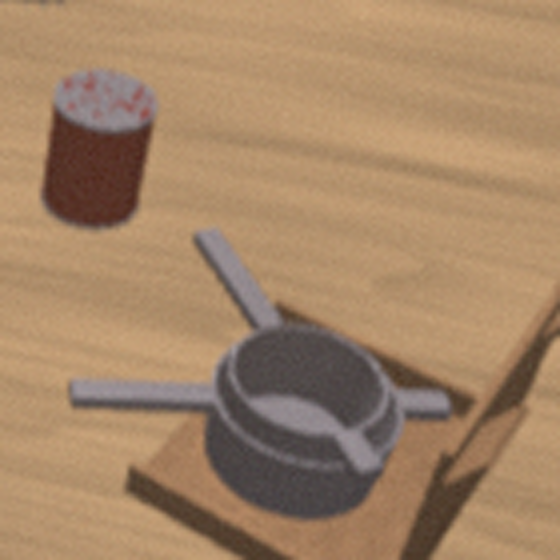

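View pics/w11.png

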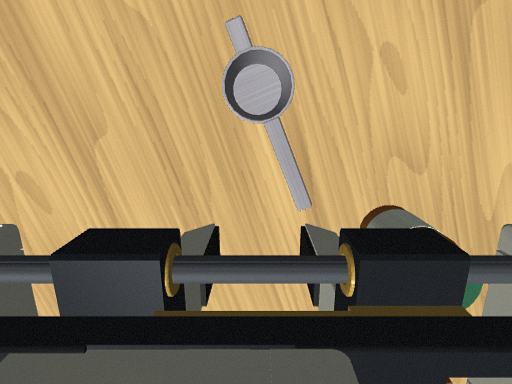

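```bash
python3 - <<'E'
from h import *
w=np.load('w11.npz');o=telemetry.observe();print(o['tool_pos'])
C=ray(w,258,84.5,.064);T=ray(w,304,208,.065);H=ray(w,233.5,18,.065);d=T-H
a=np.arctan2(d[1],d[0]);C2=H+d*.06/.19
print(C,C2,np.linalg.norm(d),a);C=(C+C2)/2;print('grasp',C+.075*np.array([np.cos(a),np.sin(a),0]),'yaw',a+np.pi)
E
```

```text
[ 0.63347581 -0.0757215   0.22609525]
[0.6661753  0.01215386 0.064     ] [0.66632346 0.0112913  0.065     ] 0.18788109370275866 -1.5183505917209084
grasp [ 0.67018101 -0.0631743   0.0645    ] yaw 1.6232420618688848
```

```bash
python3 -m creep '[0.5,0.018,0.006,0,0.18,0.5,0.018,0.006,0,0.18,0.5,0,0,0,0.012,0.5,0,0,-0.04,0,0.5,0,0,-0.04,0,0.5,0,0,0,0,0.5,0,0,0,0]'
```

```text
time: 21.6
tool_pos: [0.6661, -0.0555, 0.1484]
tool_rot: [3.115, 0.008, 1.623]
contact_force: [1.5, 0.1, 0.3]
opening: 0.0457
```

```bash
python3 -m creep '[0.5,0.004,-0.009,-0.03,0,0.5,0,0,-0.03,0,0.5,0,0,-0.014,0,0.5,0,0,-0.004,0,0.5,0,0,0,0]'
```

```text
time: 22.22
tool_pos: [0.6744, -0.065, 0.0793]
tool_rot: [3.1, 0.012, 1.619]
contact_force: [-0.7, 0.3, 0.8]
opening: 0.0458
```

```bash
python3 -m creep '[0.5,-0.004,0.001,-0.011,0,0.5,0,0,0,0]'
```

```text
time: 22.48
tool_pos: [0.6708, -0.0639, 0.0693]
tool_rot: [3.097, 0.013, 1.619]
contact_force: [0.5, 0.7, 0.2]
opening: 0.0462
```

```bash
python3 -m creep '[0,0,0,0,0,0,0,0,0,0,0,0,0,0,0,0,0,0,0,0,0,0,0,0,0,0,0,0,0,0]' 60; python3 -m creep '[0,0,0,0.02,0,0,0,0,0.03,0,0,0,0,0.035,0,0,-0.02,0.03,0.03,-0.06,0,-0.022,0.037,0,-0.07,0,-0.022,0.037,0,-0.07,0,-0.022,0.037,0,-0.07,0,-0.022,0.037,0,-0.07,0,-0.022,0.037,0,-0.07,0,-0.012,0.02,0,-0.03,0,0,0,0,0]'
python3 - <<'E'
from h import *
w=cam('wrist','w12.png');o=telemetry.observe();p=o['tool_pos'];print(p,o['tool_rot']);np.savez('w12.npz',**w)
s=cam('scene');b=s['image'][140:280,310:450,::-1];cv2.imwrite('pics/s12.png',cv2.resize(b,None,fx=4,fy=4,interpolation=cv2.INTER_CUBIC))
E
```

```text
time: 23.22
tool_pos: [0.6712, -0.064, 0.0702]
tool_rot: [3.096, 0.013, 1.619]
contact_force: [-0.9, 0.4, 0.1]
opening: 0.0151
time: 24.6
tool_pos: [0.5218, 0.1765, 0.1856]
tool_rot: [3.1, 0.013, 1.164]
contact_force: [-0.6, -0.3, -1.5]
opening: 0.015
[0.52239012 0.17574152 0.18568083] [3.0996752  0.01273446 1.16324164]
```

View pics/w12.png

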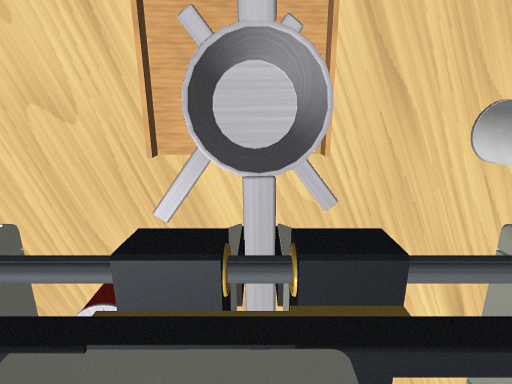

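View pics/s12.png

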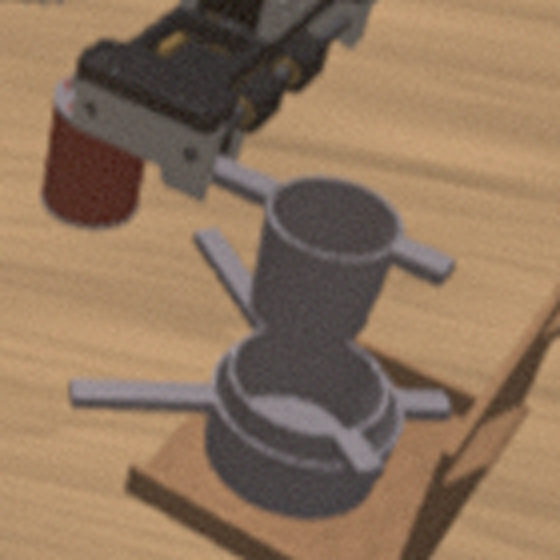

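```bash
python3 - <<'E'
from h import *
w=np.load('w12.npz');o=telemetry.observe();p=o['tool_pos'];yaw=o['tool_rot'][2]
for n,t,h,z,a in [('large',(331,205),(187,12),.052,.078),('med',(163,216.5),(295,20),.064,.069)]:
    T=ray(w,*t,z);H=ray(w,*h,z);d=T-H;print(n,np.linalg.norm(d),a+.13,H+d*a/(a+.13),T-d/np.linalg.norm(d)*.13,np.arctan2(d[1],d[0]))
z=p[2]-.006;l=ray(w,182,98,z);r=ray(w,333,98,z);n=ray(w,258,176.5,z);u=np.array([np.cos(yaw),np.sin(yaw),0])
print(p,np.linalg.norm(l-r),(l+r)/2,n+.034*u,p+.076*u)
E
```

```text
large 0.2024813034664481 0.20800000000000002 [0.55085258 0.25684235 0.052     ] [0.54998717 0.2601812  0.052     ] -1.3171858932953548
med 0.19335861194225695 0.199 [0.54762552 0.25587003 0.064     ] [0.5507845  0.25776805 0.064     ] -2.600560166757742
[0.52293309 0.1750146  0.18568325] 0.06661061992742869 [0.55159888 0.24801685 0.17968325] [0.5509695  0.24676261 0.17968325] [0.55313193 0.2447572  0.18568325]
```

```bash
python3 -m creep '[0,-0.003,0.009,-0.02,0,0,0,0.001,-0.014,0,0,0,0,0,0,0,0,0,0,0]'
python3 - <<'E'
from h import *
w=cam('wrist','w13.png');o=telemetry.observe();p=o['tool_pos'];print(p,o['tool_rot']);np.savez('w13.npz',**w)
E
```

```text
time: 25.2
tool_pos: [0.5226, 0.1816, 0.151]
tool_rot: [3.097, 0.013, 1.159]
contact_force: [0.5, 0.3, -0.9]
opening: 0.0153
[0.52253887 0.1815864  0.1510308 ] [3.09734397 0.01275422 1.15899047]
```

View pics/w13.png

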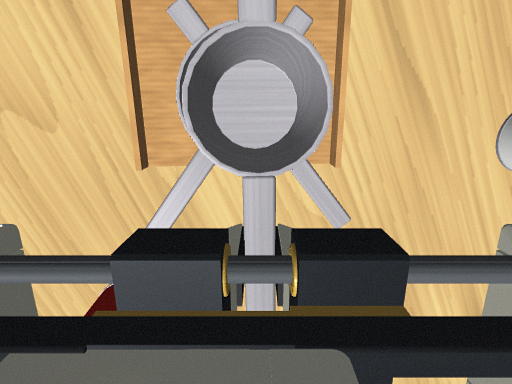

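```bash
python3 -m creep '[0,-0.003,0.003,-0.01,0,0,-0.001,0,-0.003,0,0,0,0,0,0]'
```

```text
time: 25.62
tool_pos: [0.5186, 0.1846, 0.1379]
tool_rot: [3.096, 0.012, 1.159]
contact_force: [0.7, -0.3, -0.9]
opening: 0.015
```

```bash
python3 -m creep '[0,0.001,0,-0.012,0,0,0,0,-0.012,0,0,0,0,-0.012,0,0,0,0,-0.006,0,0,0,0,0,0]'
```

```text
time: 26.25
tool_pos: [0.5193, 0.1845, 0.0922]
tool_rot: [3.097, 0.013, 1.159]
contact_force: [-0.4, 0.7, -1.4]
opening: 0.015
```

```bash
python3 -m creep '[0,0,0,-0.008,0,0,0,0,-0.004,0,0,0,0,0,0]';  python3 -m creep '[0,0,0,-0.005,0,0,0,0,0,0]'
python3 - <<'E'
from h import *
s=cam('scene');b=s['image'][140:280,310:450,::-1];cv2.imwrite('pics/s14.png',cv2.resize(b,None,fx=4,fy=4,interpolation=cv2.INTER_CUBIC))
E
```

```text
time: 26.62
tool_pos: [0.5198, 0.1844, 0.0807]
tool_rot: [3.096, 0.012, 1.159]
contact_force: [-2.1, 1.5, 2.0]
opening: 0.0155
time: 26.88
tool_pos: [0.5201, 0.1825, 0.0793]
tool_rot: [3.093, 0.014, 1.16]
contact_force: [0.0, 1.0, 1.5]
opening: 0.0153
```

View pics/s14.png

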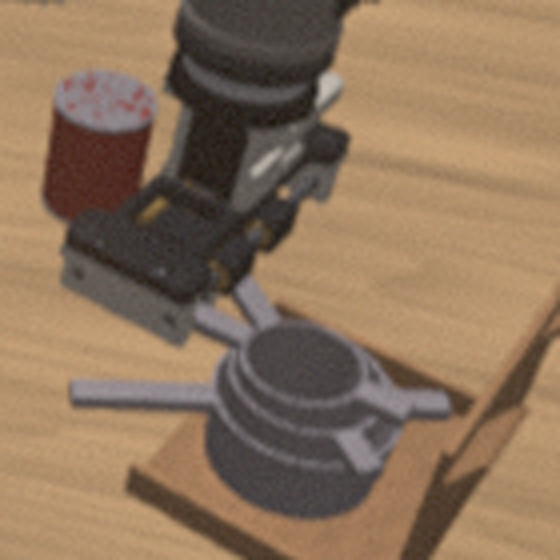

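```bash
python3 -m creep '[0.2,0,0,0,0,0.3,0,0,0,0,0.3,0,0,0.015,0,0.3,0,0,0.03,0,0.3,0,0,0.05,0,0.3,0,-0.05,0.04,0,0.3,0,-0.06,0.02,0,0.3,-0.02,-0.06,0,0,0.3,-0.02,-0.06,0,0,0.3,0,-0.06,0,0,0.3,0,0,0,0,0.3,0,0,0,0]'
python3 - <<'E'
from h import *
s=cam('scene');np.savez('sf.npz',**s);b=s['image'][165:295,315:455,::-1];cv2.imwrite('pics/s15.png',cv2.resize(b,None,fx=5,fy=5,interpolation=cv2.INTER_CUBIC))
cv2.imwrite('pics/s15f.png',s['image'][:,:,::-1])
c=cam('top');np.savez('tf.npz',**c);b=c['image'][140:250,50:190,::-1];cv2.imwrite('pics/t15.png',cv2.resize(b,None,fx=5,fy=5,interpolation=cv2.INTER_CUBIC))
print(telemetry.observe()['tool_pos'])
E
```

```text
time: 28.42
tool_pos: [0.4802, -0.1103, 0.2463]
tool_rot: [3.08, 0.012, 1.163]
contact_force: [-0.2, 0.7, -0.0]
opening: 0.028
[ 0.48046244 -0.10954322  0.24613302]
```

View pics/s15.png

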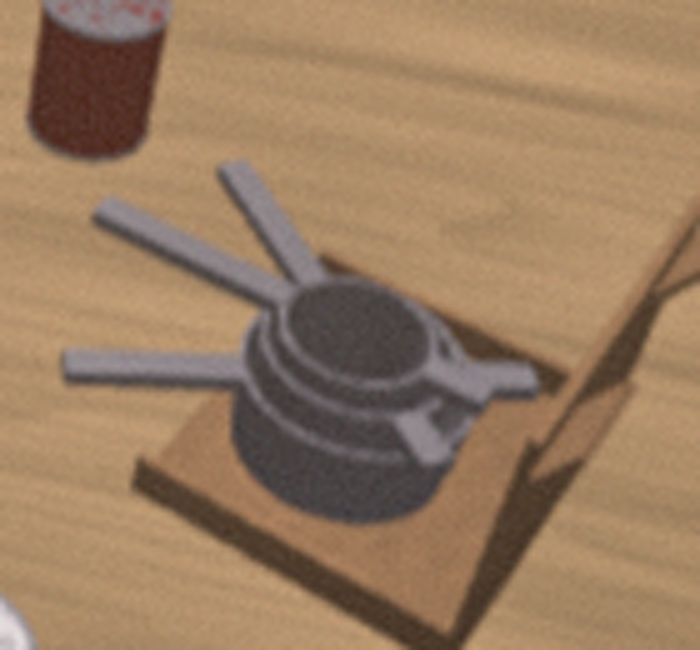

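View pics/t15.png

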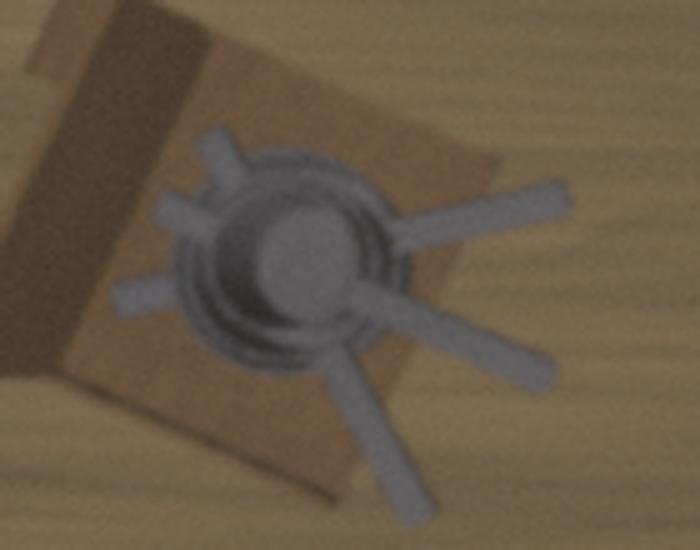

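View pics/s15f.png

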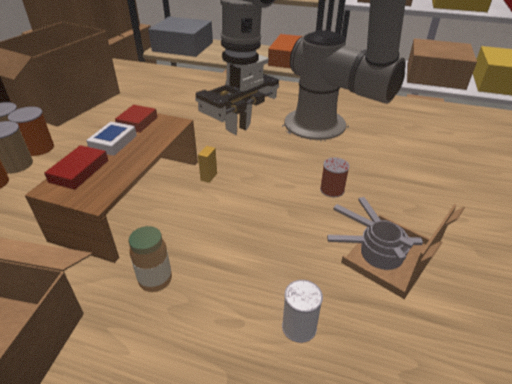

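```bash
python3 - <<'E'
from h import *
t=np.load('tf.npz');s=np.load('sf.npz')
Tp=lambda p:(50+(p[0]+.5)/5-.5,140+(p[1]+.5)/5-.5)
Sp=lambda p:(315+(p[0]+.5)/5-.5,165+(p[1]+.5)/5-.5)
P=lambda c:c['f']*0
def M(c): K=np.array([[c['f'],0,c['cx']],[0,c['f'],c['cy']],[0,0,1]]); return K@np.c_[c['R'],c['t']]
q={}
for n,h,tp,sh,st,z,a in [('large',(114,300),(570,196),(539,372),(64,362),.052,.078),('med',(210,131),(421,522),(432,455),(232,166),.064,.069),('small',(160,205),(551,378),(490,383),(102,207),.076,.06)]:
    H=ray(t,*Tp(h),z);T=ray(t,*Tp(tp),z);d=T-H;u=d/np.linalg.norm(d);C=H+d*a/(a+.13)
    print(n,'L',np.linalg.norm(d).round(4),a+.13,'C',C.round(4),'ang',np.arctan2(d[1],d[0]).round(3))
    H2=ray(s,*Sp(sh),z);T2=ray(s,*Sp(st),z);print('   scene C',(H2+(T2-H2)*a/(a+.13)).round(4),'L',np.linalg.norm(T2-H2).round(3))
    for A,B in [(h,sh),(tp,st)]:
        X=cv2.triangulatePoints(M(t),M(s),np.array(Tp(A)),np.array(Sp(B)));print('   tri',(X[:3]/X[3]).ravel().round(3))
    q[n]=C+.1*u
print([np.linalg.norm(q[a]-q[b]).round(3) for a,b in [('large','med'),('large','small'),('med','small')]])
x=np.array([np.cos(1.18),np.sin(1.18),0]);print([((v-[.5445,.262,0])@x).round(3) for v in q.values()])
E
```

```text
large L 0.2086 0.20800000000000002 C [0.548  0.2561 0.052 ] ang -1.319
   scene C [0.5499 0.2574 0.052 ] L 0.21
   tri [0.528 0.332 0.052]
   tri [0.581 0.131 0.047]
med L 0.1984 0.199 C [0.545  0.2541 0.064 ] ang -2.617
   scene C [0.548  0.2526 0.064 ] L 0.19
   tri [0.605 0.287 0.064]
   tri [0.432 0.19  0.057]
small L 0.1879 0.19 C [0.5474 0.2508 0.076 ] ang -1.965
   scene C [0.5477 0.2517 0.076 ] L 0.184
   tri [0.57  0.305 0.078]
   tri [0.498 0.133 0.07 ]
[np.float64(0.124), np.float64(0.068), np.float64(0.069)]
[np.float64(-0.084), np.float64(-0.086), np.float64(-0.109)]
```

```bash
python3 -c "
from cell import workorder; print(workorder.hand_in())"
```

```text
the job is handed in; nothing more can be done
None
```

The three pans are nested in the carton with their handles fanned out of the open front, and the job is handed in. The hand-in reported no verdict. I pulled the large pan out from under the shelf by its helper grip and set it down. I then took each pan by its long handle and placed it: large, then medium, then small. The clock stood at about 28.5 s of the 72 s allowed.

What my last checks showed (top and scene pictures, with the arm clear):
- **Position:** the large pan's axis is about 7 mm from the marked point. The medium and small axes are about 2–5 mm from the pan below each.
- **Seating:** the helper-grip ends triangulated at 52, 64 and 78 mm, against the 52, 64 and 76 mm expected for fully seated pans.
- **Handles:** the mid-points are 84–109 mm forward of the marked point and 68, 69 and 124 mm apart.
- **Bystanders:** the tins, jar and packet look untouched in the last scene picture. I judged this by eye and did not measure it.

Two disagreements remain:
- **Handle tips:** they triangulated 5–7 mm lower than expected, on all three pans alike. I put this down to picking the lower edge of the tips in the scene picture. I did not measure the pans' tilt separately.
- **Cameras:** they differed by up to about 5 mm on pan centres while I worked.

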